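# Clamp the pendant blank in the engraving jig

### The job

A light wooden pendant blank is lying ready in the nest of the engraving clamp on the stall table. With a finger, push the steel clamp strap round until it lies over the blank, fully home against its stop, and then push the yellow cam lever all the way down so that the blank is clamped. Leave the blank in its nest and do not disturb the other wares on the table.

Things in the scene. Friction and masses are not known exactly. Their poses are not given: they have to be found in the camera images.
- jig: The clamp: an aluminium base plate 120 (x) by 240 (y) by 25 mm high, fixed to the table. Origin at the centre of its underside on the table; x, y, z are its own axes, z up. All jig positions below are in this frame, in mm. A dark steel stop block (10 x 20 mm, top at z 66) stands at (-16.5, 50), and two dark cheeks (7 mm thick, at x -13.5 and +13.5, y 82 to 108, tops at z 96) carry the lever.
- strap (a joint): Swing of the steel clamp strap about its upright hinge, rad. 0 = fully home: the strap points along the jig's +y, over the blank, against the stop. The value grows as it swings out towards the jig's +x (at 1.57 it points along +x); range 0 to 1.75. It stays where it is left (stiff hinge of about 0.12 N m: about 1.2 N at the blue post swings it). Strap heights below are with the lever up; with it down the strap lies 6 mm lower.
- strap_hinge (a point): The strap's hinge axis, at (0, -85, 62) in the jig frame.
- strap_post (a point): Middle of the blue upright finger post on the strap: a 16 mm cylinder, 40 mm tall, from the strap's top (z 66) to z 106; this point is at z 86, 105 mm from the hinge axis along the strap. The strap is a flat bar 22 mm wide and 8 mm thick (z 58 to 66), running to 159 mm from the hinge.
- strap_end (a point): Middle of the strap near its free end, 158 mm from the hinge axis, z 62.
- pad: Black rubber pressure pad, 18 mm round, 10 mm thick, under the strap 70 mm from the hinge; origin at the centre of its underside (z 40 with the lever up, 3 mm above the blank). The cam lever draws the whole strap, and the pad with it, down by 6 mm per rad; the pad is sprung (2.5 N per mm) and so presses the blank with about 7 N once the lever is down and the strap is home.
- cam_lever (a joint): Angle of the yellow cam lever, rad. 0 = raised: from its pivot it leans outwards, along the jig's +y, 62 degrees above level. The value grows as it is pushed outwards and down; end stop at 1.0, fully down, about 5 degrees above level and still pointing along +y. Stays where it is left (about 0.25 N m: 3 to 6 N at the knob moves it).
- lever_pivot (a point): The lever's pivot, a level axis along the jig's x, at (0, 95, 83) in the jig frame.
- lever_knob (a point): Centre of the yellow ball, 22 mm in diameter, at the lever's end, 95 mm from the pivot. The lever arm is 16 mm wide and 8 mm thick.
- nest (a point): Centre of the nest floor, at (0, -15, 25) in the jig frame: a frame of dark wood 7 mm high round the blank, with about 1.5 mm of play.
- blank: The light wooden pendant blank in the nest, 36 (x) by 46 (y) by 12 mm, loose; origin at the centre of its underside.
- spare: Bystander: a dark wooden blank, 36 by 46 by 12 mm, on the table on the robot's side of the jig; origin under its centre.
- bangle_a: Bystander: a brown wooden bangle, 68 mm across, 12 mm high, flat on the table beyond the jig, where the strap may hang over it; origin under its centre.
- bead_cup: Bystander: a blue ceramic cup, 56 mm across, 50 mm high, on the robot's side of the jig; origin under its centre.
- wax_jar: Bystander: a closed jar, 50 mm across, 60 mm high, beside the hinge end of the jig; origin under its centre.
- bangle_b: Bystander: a dark wooden bangle, 72 mm across, 16 mm high, to one side; origin under its centre.
- bowl: Bystander: a wooden bowl, 90 mm across, 35 mm high, to one side; origin under its centre.
- brush: Bystander: a brush lying to one side.
- driver: Bystander: a screwdriver lying to one side.

How it is judged:
By the outcome, as a careful person would: the job done as asked, in the order asked, and still so for the second after the job is handed in, with the robot touching nothing.
It also fails if it takes over 45 s, if anything falls off the work surface, if the arm or the gripper's body presses on something with over 40 N, if the wrist force passes 120 N, or if a joint passes its speed limit or range.

### The arm

A 6-joint arm with a two-finger parallel gripper is mounted at the origin on the work surface. World frame = base frame: x ahead of the robot, y to its left, z up, the work surface at z = 0. Lengths are in mm, angles in rad, forces in N, time in s.
With the tool pointing down it reaches from about 400 to 925 mm from the base axis. Payload 12.5 kg.
Tool frame: the origin (TCP) lies between the finger pads; the fingertips stand 19 mm ahead of it and the grasp point (between the pads) is the TCP; z points along the fingers, y is the line along which they close (so a half turn about z gives the same grasp; the last joint's range is limited). The gripper opens to 95 mm and grips with 3 to 60 N. Pads are 20 mm wide; open, the fingers measure 119 mm over their backs; the gripper's body (75 mm by 180 mm) begins 59 mm behind the grasp point.
Start: joints at [-1.282, 0.491, 1.559, -0, 1.092, -0.106], TCP at [240.413, -576.928, 233.661] pointing down, gripper open.
Joint ranges: [-3.1, 3.1], [-0.84, 2.19], [0.05, 2.79], [-1.13, 4.28], [0.06, 2.93], [-2.69, 2.69]. Speed limits (rad/s): [2.22, 2.22, 2.79, 3.14, 3.14, 3.14].

### API

Orientations are given as a rotation vector (axis times angle).
In Python, from plant import r, optics, close_job gives the robot as it stands.
- The arm moves only by the tool jog_arm, never from a script. Its argument "motion" is a list of rows, each an object with "xyz": the shift along the tool's x, y, z in mm, a list of three; "delta_rot": the turn, a rotation vector about the tool's x, y, z in rad, a list of three. A call has 1 to 10 rows; each row shifts and turns the commanded pose from where the row before left it, along the tool's axes as they then stand; what a row does not reach is not made up. A row lasts 1/12 s, in which the tool goes at most 41.7 mm and 7.16 degrees, less where a joint would pass 70% of its speed; a pose out of reach is approached as far as the arm can. A call is refused whole if a number of a shift passes 41.7 or a number of a turn 0.125, either way. A call with a gripper value outside its range is refused whole. "fingers" is the gripper's target within -1 to 1 (fully open at 1, half-way at 0, shut at -1), set as the call begins (left out, the last holds). The fingers move at their own pace and stop on an object; the grip force is fixed at half the most. Time passes only in rows, so rows that do not move let the fingers close. It gives the time, the measured TCP pose, the force, the opening and the grip force at its end, in the units of the state.
- r.get_obs(): the state, without advancing time (a new reading comes with each control period).
- optics.read_camera(name): name is "side" or "top"; returns a dict with "color" (420x560x3 uint8, red, green, blue), "depth" (420x560 float32, mm along the optical axis (not along the pixel's ray), 0 where there is no reading), "mtx" (3x3 intrinsics, pixels), "pose" (4x4, takes a point from camera to world coordinates). Camera axes: x right, y down, z forward; pixel columns grow to the right and rows downward; lengths in mm; the calibration is good to about 2 mm. A picture is of the moment at which its call begins.
- close_job(): hands the job in; it is judged then, once.
The state is a dict: "clock": time; "joint_pos": joint angles; "qvel": joint speeds; "joint_torque": joint torques, N m; "eef_pos": TCP position; "eef_rot": TCP orientation; "contact_force": force on the tool from outside, world axes, zero at the start; "wrist_torque": the same for the moment, N m; "width": finger opening in mm; "grasp_force": force on a finger pad.
Only numpy, scipy, OpenCV 4.12 (cv2) and the standard library are available. Lean on these libraries where they do the work, as an engineer would, in place of code of your own. Each camera call takes 0.05 s, during which the arm holds its last target. There are 200 camera calls.

## Working session

There is one attempt and no reset: what is moved stays moved. The work goes in short steps, Python scripts to look and compute and a tool call to move; the robot and the scene stay as the last step left them, time stands still between calls to the robot, and variables do not carry over. Pictures are saved under pics/ and viewed, at most 10 in all, crops included, and the job is handed in when it is done.

Besides the shell and the picture viewer there is one more tool, called after "Request:" by a JSON object that holds its "api" and its "payload", one argument or row to a line. jog_arm: Moves the arm, as the interface text tells. Its arguments: {"type":"object","properties":{"motion":{"type":"array"},"fingers":{"type":"number"}},"required":["motion"]}

```bash
ls; mkdir -p pics; python3 - <<'E'
from plant import r, optics
import cv2,numpy as np
for n in("top","side"):
    d=optics.read_camera(n); cv2.imwrite(f"pics/{n}0.png",d["color"][:,:,::-1]); np.savez(f"{n}0.npz",**d); print(n,d["mtx"].tolist(),d["pose"].round(3).tolist())
o=r.get_obs();print(o)
E
```

```text
pics
top [[440.84250969509856, 0.0, 284.00811192245595], [0.0, 440.84250969509856, 207.21156889707606], [0.0, 0.0, 1.0]] [[0.027, -0.998, 0.063, 471.657], [-0.999, -0.026, 0.021, -26.757], [-0.019, -0.064, -0.998, 1249.806], [0.0, 0.0, 0.0, 1.0]]
side [[461.8958514714379, 0.0, 276.1118309288333], [0.0, 461.8958514714379, 214.5742981892418], [0.0, 0.0, 1.0]] [[-0.872, -0.3, 0.386, 80.021], [-0.489, 0.53, -0.693, 770.267], [0.003, -0.793, -0.609, 837.036], [0.0, 0.0, 0.0, 1.0]]
{'clock': 0.1, 'joint_pos': array([-1.28158492e+00,  4.91475897e-01,  1.55940779e+00,  2.99845008e-05,
        1.09171463e+00, -1.05591399e-01]), 'qvel': array([ 0.00189767, -0.00202579, -0.00256864, -0.00017554,  0.00017595,
        0.00053509]), 'joint_torque': array([ 3.36436475e-03, -6.13624978e+01, -2.58604789e+01,  6.94118324e-02,
        4.70501091e-02, -2.89121431e-05]), 'eef_pos': array([ 240.3635912 , -576.70539152,  233.12806687]), 'eef_rot': array([-3.07960134e+00, -6.15916822e-01,  1.03184359e-04]), 'contact_force': array([0.01690594, 0.3737652 , 0.23872716]), 'wrist_torque': array([-0.02764395,  0.04878902,  0.00087462]), 'grasp_force': 0.0, 'width': 95.10851721703685}
```

View pics/top0.png

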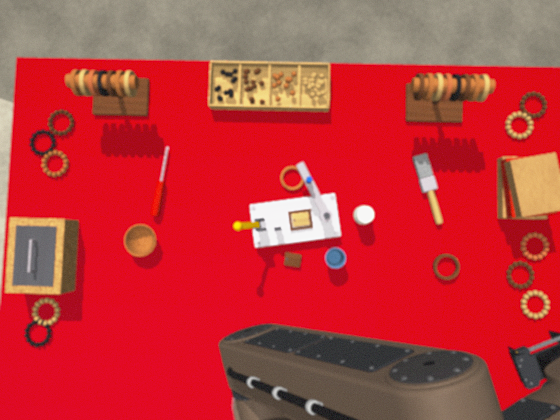

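View pics/side0.png

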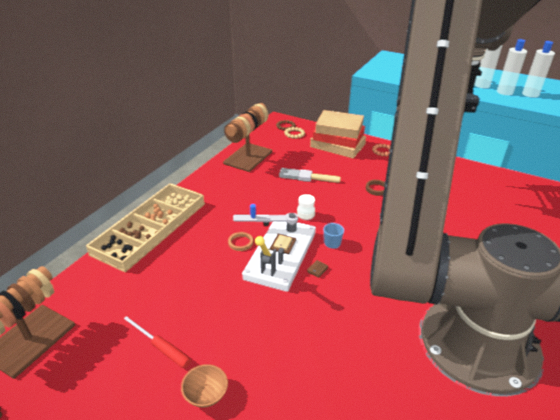

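The top view shows the jig at about (295,222), with the lever knob at (238,226) to the left (+y) and the hinge at (327,215). The blue post is at (309,181), so the strap is swung out over the bangle at (291,178). The side view agrees.

```bash
cat > h.py <<'E'
import numpy as np, cv2
def cloud(d):
    v,u=np.mgrid[:420,:560]; z=d["depth"]; K=d["mtx"]
    p=np.stack([(u-K[0,2])*z/K[0,0],(v-K[1,2])*z/K[1,1],z],-1)
    return p@d["pose"][:3,:3].T+d["pose"][:3,3]
def project(d,P):
    q=(np.atleast_2d(P)-d["pose"][:3,3])@d["pose"][:3,:3]; q=q@d["mtx"].T
    return q[:,:2]/q[:,2:]
def ray(d,uv,z):
    "world point at height z on the pixel ray"
    K=d["mtx"];v=d["pose"][:3,:3]@np.array([(uv[0]-K[0,2])/K[0,0],(uv[1]-K[1,2])/K[1,1],1]);c=d["pose"][:3,3]
    return c+v*(z-c[2])/v[2]
E
python3 - <<'E'
from h import *
for n,(u0,u1,v0,v1) in dict(top=(225,355,150,260),side=(225,325,195,290)).items():
    d=np.load(n+"0.npz"); P=cloud(d); c=d["color"].astype(int); m=np.zeros((420,560),bool); m[v0:v1,u0:u1]=1
    R,G,B=c[...,0],c[...,1],c[...,2]
    plate=m&(P[...,2]>19)&(P[...,2]<31)&(d["depth"]>0)&(G>100)&(B>100)
    pts=P[plate][:,:2].astype(np.float32); print(n,"plate",len(pts),cv2.minAreaRect(pts), "z",np.median(P[plate][:,2]))
    for nm,k,z in(("post",m&(B>R+60)&(B>G+40),106),("knob",m&(R>G)&(R>170)&(G>130)&(B<70),None)):
        v,u=np.nonzero(k&((P[...,2]>60)))
        if len(u): print(nm,len(u),u.mean(),v.mean(),np.median(P[v,u],axis=0),P[v,u].min(0),P[v,u].max(0))
    hi=m&(P[...,2]>52)&(P[...,2]<75)&(R<1.5*B+10)
    q=P[hi];print("strap",len(q),cv2.minAreaRect(q[:,:2].astype(np.float32)),cv2.fitLine(q[:,:2].astype(np.float32),cv2.DIST_HUBER,0,.01,.01).ravel())
    img=d["color"][v0:v1,u0:u1,::-1]; cv2.imwrite(f"pics/{n}crop.png",cv2.resize(img,None,fx=5.5,fy=5.5,interpolation=cv2.INTER_CUBIC))
E
```

```text
top plate 2827 ((495.45111083984375, -36.26286315917969), (156.68287658691406, 239.48268127441406), 9.229634284973145) z 25.089199226278424
post 29 308.55172413793105 179.24137931034483 [619.42094115 -66.14257077 105.57817611] [611.91119884 -71.56397849  62.15440652] [633.02648414 -59.64935174 110.19454879]
knob 136 245.03676470588235 225.0808823529412 [494.36312226  93.5076404  150.14885931] [483.3732386   63.48056625  95.74006465] [503.96151712 116.96983629 177.9085078 ]
strap 545 ((550.0921020507812, -81.00245666503906), (242.04833984375, 213.86903381347656), 73.64657592773438) [ 8.8719302e-01  4.6139842e-01  5.8555066e+02 -8.3762428e+01]
side plate 1994 ((501.00225830078125, -70.04486083984375), (153.3724822998047, 314.6451110839844), 8.754199028015137) z 25.8958333026506
post 57 252.5438596491228 210.82456140350877 [616.79880756 -62.48270006  91.58930309] [609.8215996  -70.54582401  68.61690831] [625.57997402 -58.37606786 109.30959237]
knob 25 264.68 249.48 [490.40991802  86.03843814 123.17187175] [482.24175938  71.21378832  97.3920023 ] [497.31109256 112.09517057 160.71313513]
strap 697 ((516.2457885742188, -82.42837524414062), (262.853759765625, 227.74497985839844), 58.178768157958984) [ 2.4001279e-01  9.7076970e-01  5.4875934e+02 -1.4447783e+02]
```

View pics/topcrop.png

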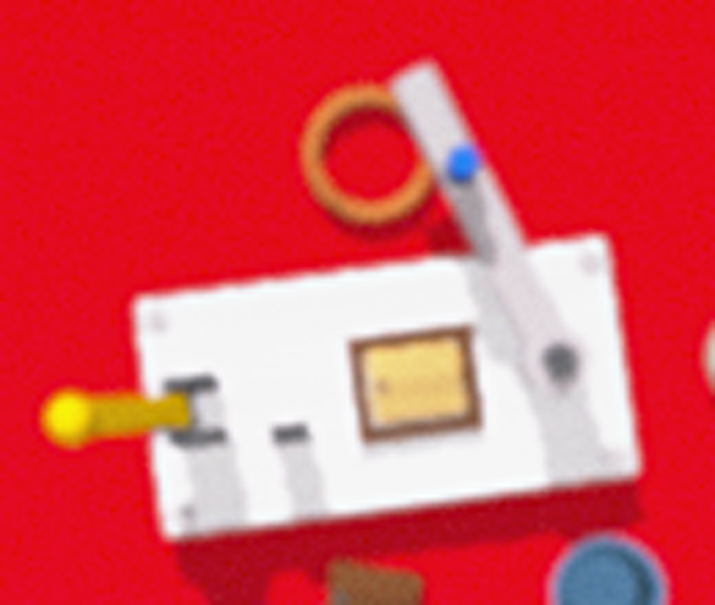

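The crop shows the plate corners at crop pixels (135,297), (607,236), (640,472) and (165,540). The hinge is at (560,362), the post top at (463,163), the strap end at about (413,75) and the knob at (70,417).

```bash
cat >> h.py <<'E'
def px(x,y): return ((x+.5)/5.5-.5+225,(y+.5)/5.5-.5+150)
E
python3 - <<'E'
from h import *
d=np.load("top0.npz")
C=np.array([ray(d,px(*c),25)[:2] for c in((135,297),(607,236),(640,472),(165,540))])
J=np.array([(60,120),(60,-120),(-60,-120),(-60,120.)])
x=J-J.mean(0);y=C-C.mean(0);th=np.arctan2((x[:,0]*y[:,1]-x[:,1]*y[:,0]).sum(),(x*y).sum());c,s=np.cos(th),np.sin(th);R=np.array([[c,-s],[s,c]])
t=C.mean(0);print("yaw",th,"t",t,"res",(x@R.T-y).round(1).tolist())
W=lambda j:R@np.array(j)+t
print("hinge",W((0,-85)),"img",ray(d,px(560,362),66)[:2])
for nm,p,z in(("post",(463,163),106),("end",(413,75),66),("knob",(70,417),170)):
    w=ray(d,px(*p),z)[:2]; j=R.T@(w-t); print(nm,w,j,"angle",np.arctan2(j[0],j[1]+85),np.hypot(j[0],j[1]+85))
for a in(1,.5,0): print("post at",a,W((105*np.sin(a),-85+105*np.cos(a))))
P=cloud(d)
for nm,p in(("cup",(605,595)),("spare",(370,590)),("bangle",(365,155))): print(nm,ray(d,px(*p),15)[:2])
print("knob up",W((0,95+95*np.cos(np.radians(62)))),83+95*np.sin(np.radians(62)),"down",W((0,95+95*np.cos(np.radians(5)))),83+95*np.sin(np.radians(5)))
print("jar",ray(d,(364,215),60))
E
```

```text
yaw 0.16106201805804216 t [515.10353957 -32.5830805 ] res [[-1.7, -0.6], [-0.4, 0.8], [-0.1, 0.5], [2.2, -0.7]]
hinge [ 528.734698   -116.48297037] img [ 527.56904981 -116.69300798]
post [618.88581787 -65.7335367 ] [ 97.12285411 -49.36461531] angle 1.2191367066549774 103.453996697743
end [666.97870864 -41.47986127] [148.48278272 -33.13733433] angle 1.2347594793042789 157.27960088079175
knob [492.3068855  108.81565632] [  0.17402139 143.22450882] angle 0.0007625007404913549 228.22457516716437
post at 1 [606.84775147 -46.31637663]
post at 0.5 [563.64569459 -17.45659854]
post at 0 [511.89620817 -12.84192995]
cup [ 412.70156803 -145.78871285]
spare [411.84726503 -26.97213872]
bangle [633.46681518 -18.57753078]
knob up [492.71639875 105.20995146] 166.88002132159806 down [484.69186442 154.60102486] 91.27979556102753
jar [ 531.64144109 -218.14252257   60.        ]
```

```bash
cat >> h.py <<'E'
from scipy.spatial.transform import Rotation as Ro
YAW=.161; T=np.array([515.1,-32.6])
def W(x,y,z): c,s=np.cos(YAW),np.sin(YAW); return np.array([T[0]+c*x-s*y,T[1]+s*x+c*y,z])
def strapW(a,r,off,z): return W(r*np.sin(a)+off*np.cos(a),-85+r*np.cos(a)-off*np.sin(a),z)
def togo(o,target,psi=None):
    "shift in present tool axes, and tool-z turn, to the target"
    R=Ro.from_rotvec(o["eef_rot"]); m=R.as_matrix(); p=np.arctan2(m[1,0],m[0,0])
    print("togo",R.inv().apply(target-o["eef_pos"]).round(1),"turn z",None if psi is None else round(p-psi,3),"tilt",m[:,2].round(4))
E
python3 - <<'E'
from h import *; from plant import r
o=r.get_obs(); a=1.225
togo(o,strapW(a,102,36,233),YAW+np.pi/2-a)
E
```

```text
togo [ 5.486e+02 -2.895e+02  5.000e-01] turn z -0.112 tilt [-3.e-04  1.e-03 -1.e+00]
```

Request:
{"api": "jog_arm", "payload": {
  "motion": [
    {"xyz": [27.4,-14.5,0],"delta_rot": [0,0,0]},
    {"xyz": [27.4,-14.5,0],"delta_rot": [0,0,0]},
    {"xyz": [27.4,-14.5,0],"delta_rot": [0,0,0]},
    {"xyz": [27.4,-14.5,0],"delta_rot": [0,0,0]},
    {"xyz": [27.4,-14.5,0],"delta_rot": [0,0,0]},
    {"xyz": [27.4,-14.5,0],"delta_rot": [0,0,0]},
    {"xyz": [27.4,-14.5,0],"delta_rot": [0,0,0]},
    {"xyz": [27.4,-14.5,0],"delta_rot": [0,0,0]},
    {"xyz": [27.4,-14.5,0],"delta_rot": [0,0,0]},
    {"xyz": [27.4,-14.5,0],"delta_rot": [0,0,0]}
  ],
  "fingers": -1
}}

```text
clock: 0.93
eef_pos: [438.3, -336.3, 233.5]
eef_rot: [-3.08, -0.616, 0.0]
contact_force: [0.1, -0.5, -0.5]
width: 33.9
grasp_force: 0.0
```

Request:
{"api": "jog_arm", "payload": {
  "motion": [
    {"xyz": [27.4,-14.5,0],"delta_rot": [0,0,0]},
    {"xyz": [27.4,-14.5,0],"delta_rot": [0,0,0]},
    {"xyz": [27.4,-14.5,0],"delta_rot": [0,0,0]},
    {"xyz": [27.4,-14.5,0],"delta_rot": [0,0,0]},
    {"xyz": [27.4,-14.5,0],"delta_rot": [0,0,0]},
    {"xyz": [27.4,-14.5,0],"delta_rot": [0,0,0]},
    {"xyz": [27.4,-14.5,0],"delta_rot": [0,0,0]},
    {"xyz": [27.4,-14.5,0],"delta_rot": [0,0,0]},
    {"xyz": [27.4,-14.5,0],"delta_rot": [0,0,0]},
    {"xyz": [27.4,-14.5,0],"delta_rot": [0,0,-0.112]}
  ]
}}

```text
clock: 1.77
eef_pos: [635.4, -97.0, 233.3]
eef_rot: [-3.042, -0.785, 0.001]
contact_force: [-0.5, -0.7, 0.3]
width: 0.6
grasp_force: 0.0
```

Request:
{"api": "jog_arm", "payload": {
  "motion": [
    {"xyz": [0,0,0],"delta_rot": [0,0,0]},
    {"xyz": [0,0,0],"delta_rot": [0,0,0]},
    {"xyz": [0,0,0],"delta_rot": [0,0,0]}
  ]
}}

```text
clock: 2.02
eef_pos: [634.3, -98.6, 233.2]
eef_rot: [-3.041, -0.786, 0.002]
contact_force: [-0.8, -0.1, -0.2]
width: 0.5
grasp_force: 0.0
```

```bash
python3 - <<'E'
from h import *; from plant import r,optics
o=r.get_obs(); a=1.225; print(o["clock"],o["width"],o["eef_pos"],o["contact_force"])
togo(o,strapW(a,102,36,99),YAW+np.pi/2-a)
d=optics.read_camera("side"); cv2.imwrite("pics/s1.png",cv2.resize(d["color"][100:310,180:460,::-1],None,fx=2.8,fy=2.8))
E
```

```text
2.0167 0.4821488798607654 [634.30169848 -98.61059598 233.18521809] [-0.81696102 -0.11411267 -0.22012223]
togo [  1.1   0.5 134.2] turn z -0.001 tilt [-1.e-03 -1.e-04 -1.e+00]
```

View pics/s1.png

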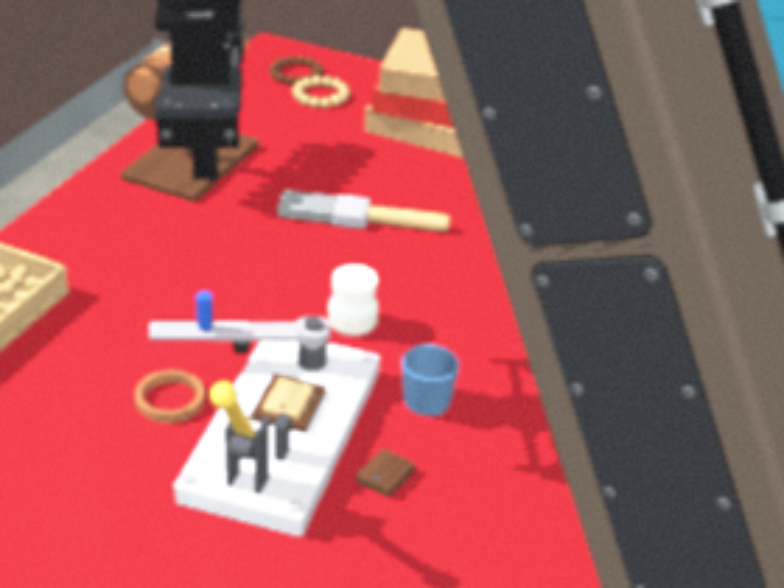

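The closed finger at crop pixel (205,165) stands above and behind the blue post at (205,310), and the surroundings are clear. I'll lower it.

Request:
{"api": "jog_arm", "payload": {
  "motion": [
    {"xyz": [0,0,22],"delta_rot": [0,0,0]},
    {"xyz": [0,0,22],"delta_rot": [0,0,0]},
    {"xyz": [0,0,22],"delta_rot": [0,0,0]},
    {"xyz": [0,0,22],"delta_rot": [0,0,0]},
    {"xyz": [0,0,22],"delta_rot": [0,0,0]},
    {"xyz": [0,0,12],"delta_rot": [0,0,0]},
    {"xyz": [0,0,12],"delta_rot": [0,0,0]},
    {"xyz": [0,0,0],"delta_rot": [0,0,0]},
    {"xyz": [0,0,0],"delta_rot": [0,0,0]}
  ]
}}

```text
clock: 2.82
eef_pos: [634.7, -98.9, 99.9]
eef_rot: [3.041, 0.786, -0.0]
contact_force: [-0.2, -0.3, 0.6]
width: 0.5
grasp_force: 0.0
```

Request:
{"api": "jog_arm", "payload": {
  "motion": [
    {"xyz": [0,-4,0],"delta_rot": [0,0,0]},
    {"xyz": [0,-4,0],"delta_rot": [0,0,0]},
    {"xyz": [0,-4,0],"delta_rot": [0,0,0]},
    {"xyz": [0,-2,0],"delta_rot": [0,0,0]},
    {"xyz": [0,0,0],"delta_rot": [0,0,0]}
  ]
}}

```text
clock: 3.23
eef_pos: [627.8, -85.6, 100.1]
eef_rot: [3.041, 0.789, 0.001]
contact_force: [0.1, 0.2, -0.3]
width: 0.2
grasp_force: 0.0
```

```bash
python3 - <<'E'
from h import *; from plant import r
o=r.get_obs(); a=1.225; print(o["clock"],o["eef_pos"],o["contact_force"])
togo(o,strapW(a,102,22,99),YAW+np.pi/2-a)
# per-row tool shift for rigid turn of 0.04 about the hinge, finger at (r=102 tool x, 22 tool y)
da=.04; p=np.array([102,22]); c,s=np.cos(da),np.sin(da)
# a falls by da: tool turn about tool z is -da (z down)
R=np.array([[c,s],[-s,c]]); print((R@p-p).round(2), 1.225/da)
E
```

```text
3.2333 [627.80313861 -85.58444637 100.14438935] [ 0.10718027  0.2407719  -0.32392356]
togo [0.4 0.9 1.1] turn z 0.001 tilt [ 5.e-04 -2.e-04 -1.e+00]
[ 0.8 -4.1] 30.625
```

Request:
{"api": "jog_arm", "payload": {
  "motion": [
    {"xyz": [0.8,-4.1,0],"delta_rot": [0,0,-0.04]},
    {"xyz": [0.8,-4.1,0],"delta_rot": [0,0,-0.04]},
    {"xyz": [0.8,-4.1,0],"delta_rot": [0,0,-0.04]},
    {"xyz": [0.8,-4.1,0],"delta_rot": [0,0,-0.04]},
    {"xyz": [0.8,-4.1,0],"delta_rot": [0,0,-0.04]},
    {"xyz": [0.8,-4.1,0],"delta_rot": [0,0,-0.04]},
    {"xyz": [0.8,-4.1,0],"delta_rot": [0,0,-0.04]},
    {"xyz": [0.8,-4.1,0],"delta_rot": [0,0,-0.04]},
    {"xyz": [0.8,-4.1,0],"delta_rot": [0,0,-0.04]},
    {"xyz": [0.8,-4.1,0],"delta_rot": [0,0,-0.04]}
  ]
}}

```text
clock: 4.07
eef_pos: [608.5, -49.6, 100.0]
eef_rot: [2.822, 1.379, 0.001]
contact_force: [1.9, -1.1, 0.2]
width: 0.4
grasp_force: 0.7
```

Request:
{"api": "jog_arm", "payload": {
  "motion": [
    {"xyz": [0.8,-4.1,0],"delta_rot": [0,0,-0.04]},
    {"xyz": [0.8,-4.1,0],"delta_rot": [0,0,-0.04]},
    {"xyz": [0.8,-4.1,0],"delta_rot": [0,0,-0.04]},
    {"xyz": [0.8,-4.1,0],"delta_rot": [0,0,-0.04]},
    {"xyz": [0.8,-4.1,0],"delta_rot": [0,0,-0.04]},
    {"xyz": [0.8,-4.1,0],"delta_rot": [0,0,-0.04]},
    {"xyz": [0.8,-4.1,0],"delta_rot": [0,0,-0.04]},
    {"xyz": [0.8,-4.1,0],"delta_rot": [0,0,-0.04]},
    {"xyz": [0.8,-4.1,0],"delta_rot": [0,0,-0.04]},
    {"xyz": [0.8,-4.1,0],"delta_rot": [0,0,-0.04]}
  ]
}}

```text
clock: 4.9
eef_pos: [576.3, -23.6, 100.0]
eef_rot: [2.492, 1.912, 0.002]
contact_force: [1.9, -0.0, -0.1]
width: 0.5
grasp_force: 0.7
```

```bash
python3 - <<'E'
from h import *; from plant import r,optics
o=r.get_obs(); a=.425; print(o["clock"],o["eef_pos"],o["contact_force"])
togo(o,strapW(a,102,22,99),YAW+np.pi/2-a)
d=optics.read_camera("side"); cv2.imwrite("pics/s2.png",cv2.resize(d["color"][140:300,190:380,::-1],None,fx=3.7,fy=3.7))
E
```

```text
4.9 [576.26936111 -23.57531337  99.99336702] [ 1.94045712 -0.00482877 -0.06339857]
togo [-0.1  0.4  1. ] turn z 0.002 tilt [ 1.5e-03 -2.0e-04 -1.0e+00]
```

View pics/s2.png

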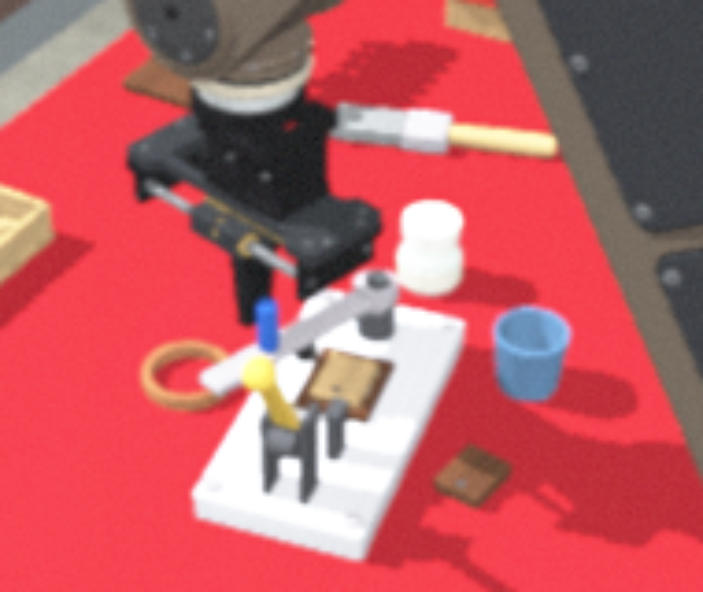

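The finger is pushing the blue post (265,325) with about 2 N, and the strap has swung most of the way towards the blank. I'll carry on with the last 0.42 rad.

Request:
{"api": "jog_arm", "payload": {
  "motion": [
    {"xyz": [0.8,-4.1,0],"delta_rot": [0,0,-0.04]},
    {"xyz": [0.8,-4.1,0],"delta_rot": [0,0,-0.04]},
    {"xyz": [0.8,-4.1,0],"delta_rot": [0,0,-0.04]},
    {"xyz": [0.8,-4.1,0],"delta_rot": [0,0,-0.04]},
    {"xyz": [0.8,-4.1,0],"delta_rot": [0,0,-0.04]},
    {"xyz": [0.8,-4.1,0],"delta_rot": [0,0,-0.04]},
    {"xyz": [0.8,-4.1,0],"delta_rot": [0,0,-0.04]},
    {"xyz": [0.8,-4.1,0],"delta_rot": [0,0,-0.04]},
    {"xyz": [0.8,-4.1,0],"delta_rot": [0,0,-0.04]},
    {"xyz": [0.8,-4.1,0],"delta_rot": [0,0,-0.04]}
  ]
}}

```text
clock: 5.78
eef_pos: [536.3, -12.3, 99.9]
eef_rot: [2.064, 2.368, 0.001]
contact_force: [1.2, 1.8, 0.6]
width: 0.2
grasp_force: 0.8
```

Request:
{"api": "jog_arm", "payload": {
  "motion": [
    {"xyz": [0,-1,0],"delta_rot": [0,0,-0.012]},
    {"xyz": [0,-1,0],"delta_rot": [0,0,-0.013]},
    {"xyz": [0,0,0],"delta_rot": [0,0,0]}
  ]
}}

```text
clock: 6.03
eef_pos: [534.2, -12.7, 99.8]
eef_rot: [2.036, 2.392, 0.0]
contact_force: [0.3, 1.0, 0.1]
width: 0.6
grasp_force: 0.5
```

Request:
{"api": "jog_arm", "payload": {
  "motion": [
    {"xyz": [0,-1,0],"delta_rot": [0,0,0]},
    {"xyz": [0,0,0],"delta_rot": [0,0,0]}
  ]
}}

```text
clock: 6.2
eef_pos: [533.1, -12.9, 99.7]
eef_rot: [2.036, 2.392, 0.0]
contact_force: [0.5, 0.9, 0.6]
width: 0.5
grasp_force: 0.7
```

Request:
{"api": "jog_arm", "payload": {
  "motion": [
    {"xyz": [0,-1,0],"delta_rot": [0,0,0]},
    {"xyz": [0,0,0],"delta_rot": [0,0,0]}
  ]
}}

```text
clock: 6.37
eef_pos: [531.9, -13.0, 99.6]
eef_rot: [2.036, 2.392, -0.0]
contact_force: [0.8, 1.0, 0.6]
width: 0.5
grasp_force: 0.6
```

```bash
python3 - <<'E'
from h import *; from plant import r
o=r.get_obs(); a=0; print(o["clock"],o["eef_pos"],o["contact_force"])
togo(o,strapW(a,102,20,99),YAW+np.pi/2-a)
E
```

```text
6.3667 [531.944412   -13.02995146  99.61562825] [0.82122479 0.9883909  0.58046118]
togo [0.4 0.2 0.6] turn z -0.0 tilt [-0.e+00 -1.e-04 -1.e+00]
```

Request:
{"api": "jog_arm", "payload": {
  "motion": [
    {"xyz": [0,-1,0],"delta_rot": [0,0,0]},
    {"xyz": [0,-1,0],"delta_rot": [0,0,0]},
    {"xyz": [0,0,0],"delta_rot": [0,0,0]}
  ]
}}

```text
clock: 6.62
eef_pos: [529.8, -13.3, 99.6]
eef_rot: [-2.036, -2.393, 0.0]
contact_force: [1.6, 0.3, -0.1]
width: 0.2
grasp_force: 0.5
```

Request:
{"api": "jog_arm", "payload": {
  "motion": [
    {"xyz": [0,-1,0],"delta_rot": [0,0,0]},
    {"xyz": [0,0,0],"delta_rot": [0,0,0]}
  ]
}}

```text
clock: 6.78
eef_pos: [528.9, -13.5, 99.6]
eef_rot: [-2.036, -2.393, 0.0]
contact_force: [0.7, 1.6, -0.0]
width: 0.5
grasp_force: 0.5
```

```bash
python3 - <<'E'
from h import *; from plant import r,optics
o=r.get_obs(); print(o["clock"],o["eef_pos"],o["contact_force"])
togo(o,strapW(0,102,20,99),YAW+np.pi/2)
d=optics.read_camera("side"); cv2.imwrite("pics/s3.png",cv2.resize(d["color"][180:300,220:360,::-1],None,fx=5,fy=5,interpolation=cv2.INTER_CUBIC))
E
```

```text
6.7833 [528.89303917 -13.46355884  99.5942903 ] [ 0.74108821  1.58887764 -0.00493262]
togo [0.3 3.3 0.6] turn z -0.0 tilt [-1.e-04 -1.e-04 -1.e+00]
```

View pics/s3.png

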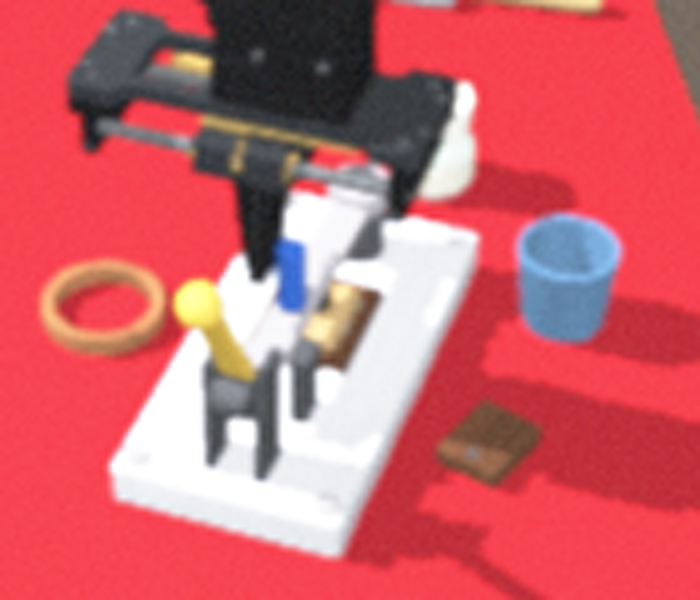

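The strap is not quite against the stop block (at 303,375) yet: the fingertip is thinner than I assumed. I'll go on in small steps until the force rises.

Request:
{"api": "jog_arm", "payload": {
  "motion": [
    {"xyz": [0,-1,0],"delta_rot": [0,0,0]},
    {"xyz": [0,-1,0],"delta_rot": [0,0,0]},
    {"xyz": [0,0,0],"delta_rot": [0,0,0]}
  ]
}}

```text
clock: 7.08
eef_pos: [527.2, -13.8, 99.7]
eef_rot: [2.035, 2.392, 0.001]
contact_force: [1.7, 1.6, -0.0]
width: 0.1
grasp_force: 1.2
```

Request:
{"api": "jog_arm", "payload": {
  "motion": [
    {"xyz": [0,-1,0],"delta_rot": [0,0,0]},
    {"xyz": [0,0,0],"delta_rot": [0,0,0]}
  ]
}}

```text
clock: 7.25
eef_pos: [526.7, -13.9, 99.8]
eef_rot: [2.035, 2.392, 0.002]
contact_force: [4.4, 1.9, -0.9]
width: 0.5
grasp_force: 2.5
```

Request:
{"api": "jog_arm", "payload": {
  "motion": [
    {"xyz": [0,-1,0],"delta_rot": [0,0,0]},
    {"xyz": [0,0,0],"delta_rot": [0,0,0]}
  ]
}}

```text
clock: 7.42
eef_pos: [526.3, -14.1, 99.9]
eef_rot: [2.034, 2.391, 0.003]
contact_force: [7.2, 4.4, -1.8]
width: 0.5
grasp_force: 3.8
```

Request:
{"api": "jog_arm", "payload": {
  "motion": [
    {"xyz": [0,-1,0],"delta_rot": [0,0,0]},
    {"xyz": [0,-1,0],"delta_rot": [0,0,0]},
    {"xyz": [0,0,0],"delta_rot": [0,0,0]}
  ]
}}

```text
clock: 7.67
eef_pos: [525.5, -14.4, 100.2]
eef_rot: [2.033, 2.389, 0.006]
contact_force: [12.4, 5.3, -3.2]
width: 0.4
grasp_force: 6.3
```

Request:
{"api": "jog_arm", "payload": {
  "motion": [
    {"xyz": [0,8,0],"delta_rot": [0,0,0]},
    {"xyz": [0,14,0],"delta_rot": [0,0,0]},
    {"xyz": [0,5,-20],"delta_rot": [0,0,0]},
    {"xyz": [0,0,-25],"delta_rot": [0,0,0]},
    {"xyz": [0,0,-25],"delta_rot": [0,0,0]},
    {"xyz": [0,0,-25],"delta_rot": [0,0,0]},
    {"xyz": [0,0,-20],"delta_rot": [0,0,0]},
    {"xyz": [0,0,0],"delta_rot": [0,0,0]},
    {"xyz": [0,0,0],"delta_rot": [0,0,0]}
  ]
}}

```text
clock: 8.42
eef_pos: [549.7, -10.2, 215.1]
eef_rot: [2.035, 2.392, 0.0]
contact_force: [-0.2, 0.5, -0.6]
width: 0.5
grasp_force: 0.0
```

```bash
python3 - <<'E'
from h import *; from plant import r,optics
o=r.get_obs(); print(o["clock"],o["eef_pos"],o["contact_force"],o["joint_pos"].round(2))
for n,(u0,u1,v0,v1) in dict(top=(225,355,150,260),side=(220,350,195,305)).items():
    d=optics.read_camera(n);np.savez(n+"1.npz",**d)
    cv2.imwrite(f"pics/{n}4.png",cv2.resize(d["color"][v0:v1,u0:u1,::-1],None,fx=5.5,fy=5.5,interpolation=cv2.INTER_CUBIC))
    # predicted strap at home and off by .03
    for a in(0,.03): print(n,a,[((project(d,strapW(a,q,0,z))[0]-[u0,v0]+.5)*5.5-.5).round(1) for q,z in((105,106),(158,62))])
# edge path on the lever; tool at jig x=0, edge 10 mm ahead (+y)
def tcp(th,rho=70,gap=0,half=10): return W(0,95+rho*np.cos(th)-(4+gap)*np.sin(th)-half,83+rho*np.sin(th)+(4+gap)*np.cos(th)+19)
togo(o,tcp(np.radians(62),gap=12),YAW+np.pi/2)
E
```

```text
8.4167 [549.67358073 -10.18798064 215.1232258 ] [-0.15778408  0.51465738 -0.57966515] [-0.14  0.4   1.77 -0.    0.97 -0.3 ]
top 0 [array([345.5, 385.5]), array([239.3, 403.2])]
top 0.03 [array([344.7, 378.9]), array([238.2, 393.6])]
side 0 [array([319.2, 188.6]), array([278.5, 334.4])]
side 0.03 [array([312.7, 187. ]), array([268.7, 331.8])]
togo [ 87.2 -37.8  43.7] turn z 0.0 tilt [ 9.e-04 -5.e-04 -1.e+00]
```

View pics/side4.png

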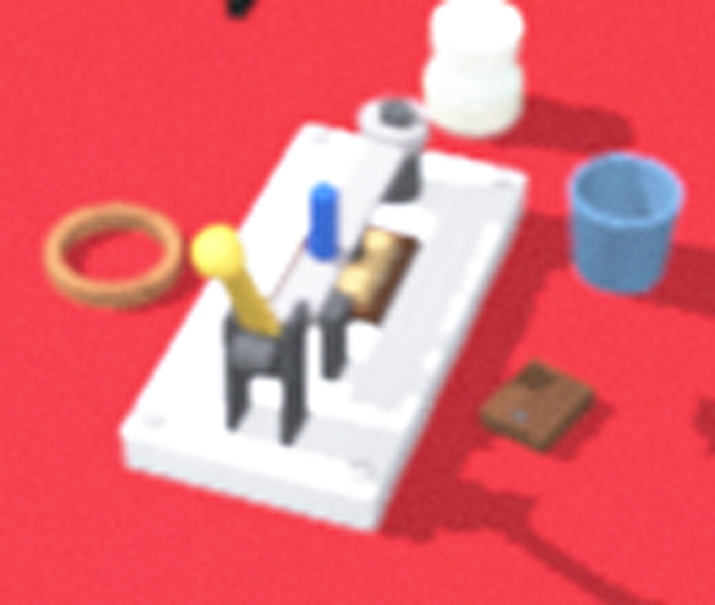

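The strap is home: the post top is at (322,188) against a predicted (319,189). The blank is under it and the other wares haven't moved. Next is the lever.

Request:
{"api": "jog_arm", "payload": {
  "motion": [
    {"xyz": [11,-9.5,0],"delta_rot": [0,0,0]},
    {"xyz": [22,-9.5,0],"delta_rot": [0,0,0]},
    {"xyz": [22,-9.5,0],"delta_rot": [0,0,0]},
    {"xyz": [22,-9.5,0],"delta_rot": [0,0,0]},
    {"xyz": [8,0,0],"delta_rot": [0,0,0]},
    {"xyz": [0,0,15],"delta_rot": [0,0,0]},
    {"xyz": [0,0,15],"delta_rot": [0,0,0]},
    {"xyz": [0,0,14],"delta_rot": [0,0,0]},
    {"xyz": [0,0,0],"delta_rot": [0,0,0]},
    {"xyz": [0,0,0],"delta_rot": [0,0,0]}
  ]
}}

```text
clock: 9.35
eef_pos: [498.6, 67.5, 169.7]
eef_rot: [-2.035, -2.391, 0.003]
contact_force: [0.1, -0.4, 0.7]
width: 0.4
grasp_force: 0.0
```

```bash
python3 - <<'E'
from h import *; from plant import r,optics
o=r.get_obs(); print(o["clock"],o["eef_pos"],o["contact_force"])
def tcp(th,rho=70,gap=0,half=10): return W(0,95+rho*np.cos(th)-(4+gap)*np.sin(th)-half,83+rho*np.sin(th)+(4+gap)*np.cos(th)+19)
ths=np.radians(np.r_[62:2:-3]); 
togo(o,tcp(ths[0]),YAW+np.pi/2)
q=np.array([tcp(t) for t in ths]); u=np.array([-np.sin(YAW),np.cos(YAW)])
print(np.c_[np.degrees(ths[1:]),np.diff(q[:,:2]@u),-np.diff(q[:,2])].round(1).tolist())
E
```

```text
9.35 [498.5569709   67.47799377 169.70830992] [ 0.09586064 -0.41936972  0.66727525]
togo [12.9  0.3  4. ] turn z -0.0 tilt [-2.5e-03 -2.0e-04 -1.0e+00]
[[59.0, 3.3, 1.6], [56.0, 3.2, 1.8], [53.0, 3.1, 2.0], [50.0, 3.0, 2.1], [47.0, 2.9, 2.3], [44.0, 2.8, 2.4], [41.0, 2.6, 2.6], [38.0, 2.5, 2.7], [35.0, 2.3, 2.8], [32.0, 2.2, 2.9], [29.0, 2.0, 3.1], [26.0, 1.9, 3.2], [23.0, 1.7, 3.2], [20.0, 1.5, 3.3], [17.0, 1.4, 3.4], [14.0, 1.2, 3.5], [11.0, 1.0, 3.5], [8.0, 0.8, 3.6], [5.0, 0.6, 3.6]]
```

Request:
{"api": "jog_arm", "payload": {
  "motion": [
    {"xyz": [5,0.3,2],"delta_rot": [0,0,0]},
    {"xyz": [5,0,2],"delta_rot": [0,0,0]},
    {"xyz": [3,0,0],"delta_rot": [0,0,0]},
    {"xyz": [3.3,0,1.6],"delta_rot": [0,0,0]},
    {"xyz": [3.2,0,1.8],"delta_rot": [0,0,0]},
    {"xyz": [3.1,0,2.0],"delta_rot": [0,0,0]},
    {"xyz": [3.0,0,2.1],"delta_rot": [0,0,0]}
  ]
}}

```text
clock: 9.93
eef_pos: [495.0, 93.4, 159.3]
eef_rot: [2.035, 2.392, 0.001]
contact_force: [0.1, -0.3, 2.9]
width: 0.2
grasp_force: 1.6
```

Request:
{"api": "jog_arm", "payload": {
  "motion": [
    {"xyz": [2.9,0,2.3],"delta_rot": [0,0,0]},
    {"xyz": [2.8,0,2.4],"delta_rot": [0,0,0]},
    {"xyz": [2.6,0,2.6],"delta_rot": [0,0,0]},
    {"xyz": [2.5,0,2.7],"delta_rot": [0,0,0]},
    {"xyz": [2.3,0,2.8],"delta_rot": [0,0,0]},
    {"xyz": [2.2,0,2.9],"delta_rot": [0,0,0]}
  ]
}}

```text
clock: 10.43
eef_pos: [492.5, 108.4, 143.2]
eef_rot: [2.036, 2.393, 0.0]
contact_force: [1.5, 0.2, 3.9]
width: 0.4
grasp_force: 1.5
```

```bash
python3 - <<'E'
from h import *; from plant import r,optics
o=r.get_obs(); print(o["clock"],o["eef_pos"],o["contact_force"])
d=optics.read_camera("side"); u0,v0=220,195
cv2.imwrite("pics/s5.png",cv2.resize(d["color"][v0:305,u0:350,::-1],None,fx=5.5,fy=5.5,interpolation=cv2.INTER_CUBIC))
for t in(62,40,32,5): 
  t=np.radians(t);print(((project(d,W(0,95+95*np.cos(t),83+95*np.sin(t)))[0]-[u0,v0]+.5)*5.5).round())
E
```

```text
10.4333 [492.45175355 108.4332175  143.15235276] [1.50297465 0.15460525 3.90638032]
[220. 248.]
[195. 334.]
[188. 366.]
[178. 464.]
```

View pics/s5.png

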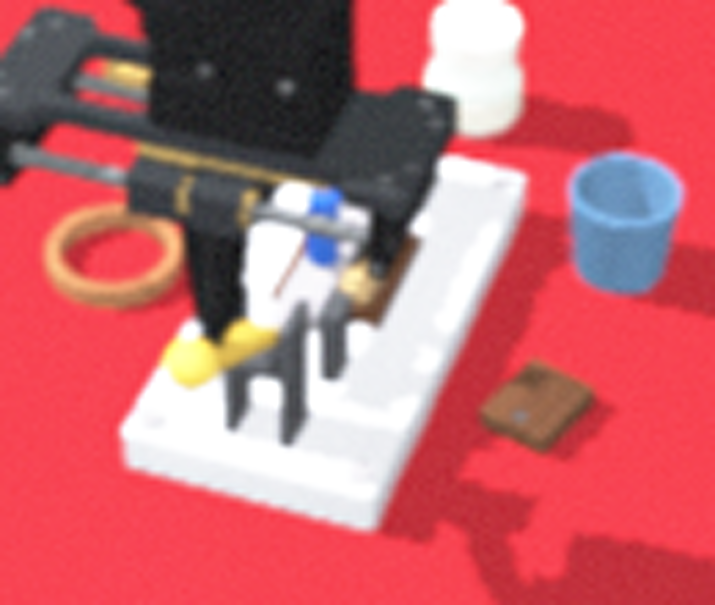

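The lever is following, with the knob at (190,362), about 32°. I'll carry on down.

Request:
{"api": "jog_arm", "payload": {
  "motion": [
    {"xyz": [2.0,0,3.1],"delta_rot": [0,0,0]},
    {"xyz": [1.9,0,3.2],"delta_rot": [0,0,0]},
    {"xyz": [1.7,0,3.2],"delta_rot": [0,0,0]},
    {"xyz": [1.5,0,3.3],"delta_rot": [0,0,0]},
    {"xyz": [1.4,0,3.4],"delta_rot": [0,0,0]},
    {"xyz": [1.2,0,3.5],"delta_rot": [0,0,0]},
    {"xyz": [1.0,0,3.5],"delta_rot": [0,0,0]},
    {"xyz": [0.8,0,3.0],"delta_rot": [0,0,0]}
  ]
}}

```text
clock: 11.15
eef_pos: [490.5, 119.6, 116.8]
eef_rot: [-2.036, -2.393, 0.0]
contact_force: [0.2, 0.9, 3.4]
width: 0.4
grasp_force: 1.7
```

Request:
{"api": "jog_arm", "payload": {
  "motion": [
    {"xyz": [0.5,0,2],"delta_rot": [0,0,0]},
    {"xyz": [0,0,1],"delta_rot": [0,0,0]},
    {"xyz": [0,0,0],"delta_rot": [0,0,0]}
  ]
}}

```text
clock: 11.4
eef_pos: [490.4, 120.0, 113.9]
eef_rot: [-2.035, -2.393, 0.001]
contact_force: [0.1, 0.8, 1.4]
width: 0.5
grasp_force: 0.3
```

Request:
{"api": "jog_arm", "payload": {
  "motion": [
    {"xyz": [0,0,1],"delta_rot": [0,0,0]},
    {"xyz": [0,0,0],"delta_rot": [0,0,0]}
  ]
}}

```text
clock: 11.57
eef_pos: [490.4, 120.0, 113.1]
eef_rot: [-2.036, -2.393, 0.0]
contact_force: [-0.6, 1.2, 2.2]
width: 0.2
grasp_force: 1.0
```

Request:
{"api": "jog_arm", "payload": {
  "motion": [
    {"xyz": [0,0,1],"delta_rot": [0,0,0]},
    {"xyz": [0,0,0],"delta_rot": [0,0,0]}
  ]
}}

```text
clock: 11.73
eef_pos: [490.4, 120.0, 112.2]
eef_rot: [-2.036, -2.393, 0.0]
contact_force: [0.0, 2.2, 3.0]
width: 0.5
grasp_force: 1.3
```

Stop expected at TCP z of about 111 to 112; I'll continue in small steps until the force rises.

Request:
{"api": "jog_arm", "payload": {
  "motion": [
    {"xyz": [0,0,1],"delta_rot": [0,0,0]},
    {"xyz": [0,0,0],"delta_rot": [0,0,0]}
  ]
}}

```text
clock: 11.9
eef_pos: [490.4, 120.0, 111.6]
eef_rot: [2.036, 2.393, 0.0]
contact_force: [-2.9, 1.7, 10.1]
width: 0.8
grasp_force: 4.9
```

Request:
{"api": "jog_arm", "payload": {
  "motion": [
    {"xyz": [0,0,1],"delta_rot": [0,0,0]},
    {"xyz": [0,0,0],"delta_rot": [0,0,0]}
  ]
}}

```text
clock: 12.07
eef_pos: [490.5, 120.1, 111.3]
eef_rot: [2.035, 2.393, 0.001]
contact_force: [-5.1, 2.9, 20.0]
width: 0.5
grasp_force: 9.9
```

Request:
{"api": "jog_arm", "payload": {
  "motion": [
    {"xyz": [0,0,1],"delta_rot": [0,0,0]},
    {"xyz": [0,0,0],"delta_rot": [0,0,0]}
  ]
}}

```text
clock: 12.23
eef_pos: [490.5, 120.1, 111.0]
eef_rot: [2.035, 2.392, 0.002]
contact_force: [-8.2, 1.3, 30.4]
width: 0.2
grasp_force: 15.3
```

The lever is at its end stop, with 30 N at z 111 as predicted. I'll lift off straight up, then check.

Request:
{"api": "jog_arm", "payload": {
  "motion": [
    {"xyz": [0,0,-6],"delta_rot": [0,0,0]},
    {"xyz": [0,0,-15],"delta_rot": [0,0,0]},
    {"xyz": [0,0,-25],"delta_rot": [0,0,0]},
    {"xyz": [0,0,-30],"delta_rot": [0,0,0]},
    {"xyz": [0,0,-30],"delta_rot": [0,0,0]},
    {"xyz": [0,0,-30],"delta_rot": [0,0,0]},
    {"xyz": [0,0,-10],"delta_rot": [0,0,0]},
    {"xyz": [0,0,0],"delta_rot": [0,0,0]},
    {"xyz": [0,0,0],"delta_rot": [0,0,0]}
  ]
}}

```text
clock: 12.98
eef_pos: [490.1, 119.8, 254.5]
eef_rot: [-2.036, -2.393, 0.001]
contact_force: [0.1, 0.4, -0.8]
width: 0.3
grasp_force: 0.0
```

```bash
python3 - <<'E'
from h import *; from plant import r,optics
o=r.get_obs(); print(o["clock"],o["eef_pos"],o["contact_force"])
d=optics.read_camera("side"); u0,v0=220,195
cv2.imwrite("pics/s6.png",cv2.resize(d["color"][v0:305,u0:350,::-1],None,fx=5.5,fy=5.5,interpolation=cv2.INTER_CUBIC))
for t in(10,5): 
  t=np.radians(t);print(((project(d,W(0,95+95*np.cos(t),83+95*np.sin(t)))[0]-[u0,v0]+.5)*5.5).round())
for a in(0,.03): print(a,((project(d,strapW(a,105,0,100))[0]-[u0,v0]+.5)*5.5).round(1))
E
```

```text
12.9833 [490.14304489 119.83781448 254.50409929] [ 0.05979304  0.41181238 -0.83093878]
[178. 448.]
[178. 464.]
0 [319.7 199.2]
0.03 [313.2 197.7]
```

View pics/s6.png

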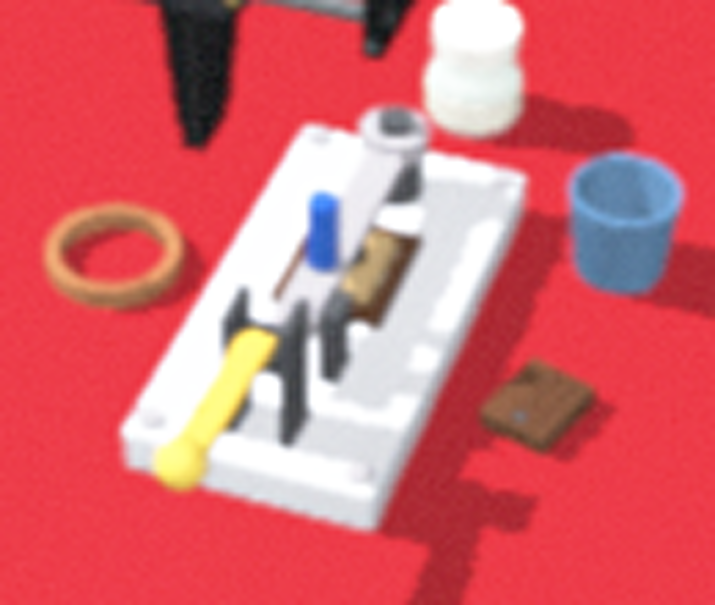

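The knob is at (180,464), where fully down was predicted. The post is at (322,199), so the strap is home. The blank is in its nest and the wares haven't moved, so I'll hand in.

```bash
python3 -c "
from plant import close_job
print(close_job())"
```

```text
the job is handed in; nothing more can be done
None
```

The strap is home against its stop, the cam lever is fully down, and the blank is clamped in its nest; the other wares in view (spare blank, cup, jar, near bangle) had not moved, and the job was handed in at about 13 s.

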